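# Hold the pocket tyre gauge on a cart wheel's valve

### The arm

A 6-joint arm with a two-finger parallel gripper is mounted at the origin on the work surface. World frame = base frame: x ahead of the robot, y to its left, z up, the work surface at z = 0. Lengths are in m, angles in degrees, forces in N, time in s.
With the tool pointing down it reaches from about 0.25 to 0.725 m from the base axis. Payload 9.7 kg.
Tool frame: the origin (TCP) lies where the fingers leave the gripper's body, on its centre line; the fingertips stand 73 mm ahead of it and the grasp point (between the pads) lies 54 mm ahead of it; z points along the fingers, y is the line along which they close (so a half turn about z gives the same grasp; the last joint's range is limited). The gripper opens to 85 mm and grips with 20 to 120 N. Pads are 22 mm wide; open, the fingers measure 114 mm over their backs; the gripper's body (76 mm by 85 mm) begins 54 mm behind the grasp point. The pads swing forward as they close: fully open they stand 13 mm farther back than shut.
Start: joints at [65.432, 4.979, 10.078, 95.1, 0, 90], TCP at [0.229, 0.5, 0.304] pointing down, gripper open.
Joint ranges: [-179.16, 179.16], [-48.56, 103.87], [-65.8, 70.77], [-126.05, 130.52], [-82.76, 87.17], [-180, 180]. Speed limits (degrees/s): [127.2, 127.2, 147.25, 180, 180, 180].

### API

Orientations are given as [roll, pitch, yaw] about the fixed x, y, z axes, in that order (R = Rz(yaw) Ry(pitch) Rx(roll)).
In Python, from workcell import sensors, imaging, bot gives the robot as it stands.
- The arm moves only by the tool apply_moves, never from a script. Its argument "rows" is a list of rows, each a list of 3 entries, a list of its own where there are three numbers: the shift along the tool's x, y, z in units of 10 cm (1.0 is 10 cm), then the turn, a rotation vector about the tool's x, y, z in units of 30 degrees (1.0 is 30 degrees), then the opening, from 0 (shut) to 1 (fully open). A call has 1 to 20 rows; each row is the pose to reach, as a shift and turn from the pose commanded when the call began, along the tool's axes at that moment; what a row does not reach only later rows make up. A row lasts 1/10 s, in which the tool goes at most 50 mm and 8.59 degrees, less where a joint would pass 70% of its speed; a pose out of reach is approached as far as the arm can. A call with a number of a shift or a turn outside -1 to 1 is refused whole. A call with a gripper value outside its range is refused whole. The fingers move at their own pace and stop on an object; "force" is the grip in N (left out, the last holds). Time passes only in rows, so rows that repeat a pose let the fingers close. It gives the time, the measured TCP pose, the force, the opening and the grip force at its end, in the units of the state.
- sensors.get_obs(): the state, without advancing time (a new reading comes with each control period).
- imaging.camera(name): name is "scene" or "top"; returns (picture, depth): 480x640x3 uint8, red, green, blue; 480x640 float32, m along the optical axis (not along the pixel's ray), 0 where there is no reading.
- imaging.get_calibration(name): a dict with "intrinsics" (3x3 intrinsics, pixels), "dist_coeffs" ([k1, k2, p1, p2, k3] as OpenCV has them; the pictures are not rectified), "world_from_camera" (4x4, takes a point from camera to world coordinates). Camera axes: x right, y down, z forward; pixel columns grow to the right and rows downward; lengths in m; the calibration is good to about 2 mm. A picture is of the moment at which its call begins. get_calibration takes no time and is no camera call.
- bot.job_done(): hands the job in; it is judged then, once.
The state is a dict: "time": time; "q": joint angles; "qd": joint speeds; "joint_efforts": joint torques, N m; "ee_pos": TCP position; "tcp_rot": TCP orientation; "wrist_force": force on the tool from outside, world axes, zero at the start; "torque": the same for the moment, N m; "opening": finger opening in m; "grasp_force": force on a finger pad.
Only numpy, scipy, OpenCV 4.12 (cv2) and the standard library are available. Lean on these libraries where they do the work, as an engineer would, in place of code of your own. Each camera call takes 0.05 s, during which the arm holds its last target. There are 200 camera calls.

### The job

Take the orange pocket tyre gauge out of the aluminium grid and slip its chuck over the bare brass valve of the cart wheel, straight in line with the leaning stem, until the stem seats at the bottom of the chuck. Keep it there with a light, steady push, about what a full coffee cup weighs, and finish while still gripping it on the valve so that the pressure can be read. Do not jam the valve, shift the wheel or disturb the lug nuts, the key or the ramekin.

Things in the scene. Friction and masses are not known exactly. Their poses are not given: they have to be found in the camera images.
- gauge: Orange plastic pocket tyre gauge, 142 mm long, about 60 g, standing upright, chuck down, in a cell of the insert. Origin: centre of the chuck's open mouth at its lower end; z runs along the gauge to its tail. Black round chuck up to z = 28 mm, 21 mm across at the lip, 17 mm above. From there on a flat-sided body 22 mm wide along x, 16 mm thick along y; window on the +y side, clip on the -y side.
- gauge_grip (a point): Where to grip the gauge: on its axis 105 mm above the chuck's mouth; close the fingers along its y axis, on the 16 mm thickness. Same axes as the gauge.
- gauge_seat (a point): The seat at the bottom of the chuck's bore, on the gauge's axis 12 mm above the mouth: the valve's end belongs against it. Same axes as the gauge. The bore is 10.4 mm across and 12 mm deep; its bell mouth is 16 mm across at the lip and narrows to 10.4 mm in the first 5 mm.
- wheel: White steel cart wheel with a black tyre, loose, lying flat: 310 mm across, 90 mm thick, about 2.2 kg. Origin: centre of its underside; z up along the axle. The 40 mm hub rises to 82 mm; the rim dish around it (150 mm across, its edge 77 mm up) has its floor at 44 to 58 mm. The valve stands in the dish on the wheel's -x side; a yellow dot on the tyre, 100 mm from the axle, marks that side.
- valve: Fixed foot of the wheel's rubber valve. Origin: where the stem leaves the rim, 62 mm from the axle towards wheel -x, 52 mm above the bench; z runs along the stem at rest, which leans 25 degrees from vertical in towards the hub (wheel +x). The stem is 36 mm long from here: black rubber, 11 to 14 mm across, for 20 mm, then bare brass thread 8 mm across, no cap.
- valve_tip (a point): Centre of the end face of the brass stem, 36 mm along z from valve (at rest 47 mm from the axle, 85 mm above the bench); z points out of the stem. The chuck goes over this end; it moves with the stem. The rubber gives: the stem sinks along its axis 1 mm per 1.5 N pushed on its end, at most 7 mm, and its end bends sideways about 1 mm per newton; it springs back.
- insert: Gridded aluminium shelf insert, fixed: an open tray 218 mm (x) by 146 mm (y) by 33 mm high, 6 by 4 square cells of 34 mm clear width at 36 mm pitch, floor 3 mm thick. Origin: centre of its underside; z up. It lies on one side of the robot's midline and the wheel on the other, either way round.
- adapter_key: Black steel lug-nut adapter key, 24 mm across, 50 mm tall, standing in a cell of the insert. Origin: centre of its underside. To be left alone.
- lug_nut1: Chrome spline lug nut, 21 mm across, 38 mm tall, standing in a cell of the insert. Origin: centre of its underside. To be left alone.
- lug_nut2: Chrome spline lug nut, 21 mm across, 38 mm tall, standing in a cell of the insert. Origin: centre of its underside. To be left alone.
- lug_nut3: Chrome spline lug nut, 21 mm across, 38 mm tall, standing in a cell of the insert. Origin: centre of its underside. To be left alone.
- lug_nut4: Chrome spline lug nut, 21 mm across, 38 mm tall, standing in a cell of the insert. Origin: centre of its underside. To be left alone.
- lug_nut5: Chrome spline lug nut, 21 mm across, 38 mm tall, standing in a cell of the insert. Origin: centre of its underside. To be left alone.
- lug_nut6: Chrome spline lug nut, 21 mm across, 38 mm tall, standing in a cell of the insert. Origin: centre of its underside. To be left alone.
- ramekin: Clear glass ramekin, 86 mm across, 45 mm tall, holding the black valve cap, on the bench at the back. Origin: centre of its underside. To be left alone.

How it is judged:
By the outcome, as a careful person would: the job done as asked, in the order asked, and still so for the second after the job is handed in, while the arm keeps its last pose, push and grip.
It also fails if it takes over 42 s, if anything falls off the work surface, if the arm or the gripper's body presses on something with over 40 N, if the wrist force passes 120 N, or if a joint passes its speed limit or range.

## Working session

There is one attempt and no reset: what is moved stays moved. The work goes in short steps, Python scripts to look and compute and a tool call to move; the robot and the scene stay as the last step left them, time stands still between calls to the robot, and variables do not carry over. Pictures are saved under pics/ and viewed, at most 10 in all, crops included, and the job is handed in when it is done.

Besides the shell and the picture viewer there is one more tool, called after "Emit:" as name([rows], argument=value, ...), one row to a line, values as JSON. apply_moves: Moves the arm, as the interface text tells. Its arguments: {"type":"object","properties":{"rows":{"type":"array"},"force":{"type":"number"}},"required":["rows"]}

```bash
mkdir -p pics; ls; cat > h.py <<'E'
import numpy as np, cv2
from workcell import sensors, imaging, bot
from scipy.spatial.transform import Rotation as R
def cloud(name):
    im,d=imaging.camera(name); c=imaging.get_calibration(name)
    K=np.array(c["intrinsics"]);D=np.array(c["dist_coeffs"]);T=np.array(c["world_from_camera"])
    v,u=np.mgrid[:480,:640]
    p=cv2.undistortPoints(np.stack([u,v],-1).reshape(-1,1,2).astype(np.float64),K,D).reshape(480,640,2)
    P=np.dstack([p,np.ones((480,640))])*d[...,None]
    W=P@T[:3,:3].T+T[:3,3]; W[d==0]=np.nan
    return im,d,W
def save(n,im): cv2.imwrite(f"pics/{n}.png",cv2.cvtColor(im,cv2.COLOR_RGB2BGR))
E
python3 - <<'E'
from h import *
print(sensors.get_obs())
for n in("top","scene"):
    im,d,W=cloud(n); save(n+"0",im); np.savez(f"{n}0.npz",im=im,W=W); print(n,np.round(imaging.get_calibration(n)["world_from_camera"],3).tolist(), imaging.get_calibration(n)["intrinsics"])
E
```

```text
pics
{'time': 0.0, 'q': array([6.54340665e+01, 5.00988470e+00, 1.00330949e+01, 9.51000040e+01,
       1.06577375e-04, 8.99991250e+01]), 'qd': array([ 0.03269102, -0.13674746,  0.04933416,  0.03241038,  0.11985274,
        0.09155806]), 'joint_efforts': array([ 1.35400926e-03, -5.20389855e+01,  4.64802897e+01,  1.63080404e-02,
        1.20186887e-04, -2.44493680e-05]), 'ee_pos': array([0.22859634, 0.50008401, 0.3031825 ]), 'tcp_rot': array([-1.79923206e+02, -1.07750046e-04,  1.55434941e+02]), 'wrist_force': array([-0.05636933, -0.59695934, -0.12803114]), 'torque': array([-0.03773054,  0.03019704, -0.01646135]), 'grasp_force': 0.0, 'opening': 0.08549667641031995}
top [[0.028, -0.99, 0.137, 0.477], [-1.0, -0.026, 0.015, -0.012], [-0.011, -0.138, -0.99, 1.275], [0.0, 0.0, 0.0, 1.0]] [[552.29957552   0.         320.37409237]
 [  0.         552.29957552 235.12975471]
 [  0.           0.           1.        ]]
scene [[0.47, 0.706, -0.529, 1.077], [0.882, -0.38, 0.277, -0.252], [-0.005, -0.597, -0.802, 0.787], [0.0, 0.0, 0.0, 1.0]] [[499.94421738   0.         312.4559965 ]
 [  0.         499.94421738 241.83739548]
 [  0.           0.           1.        ]]
```

View pics/top0.png

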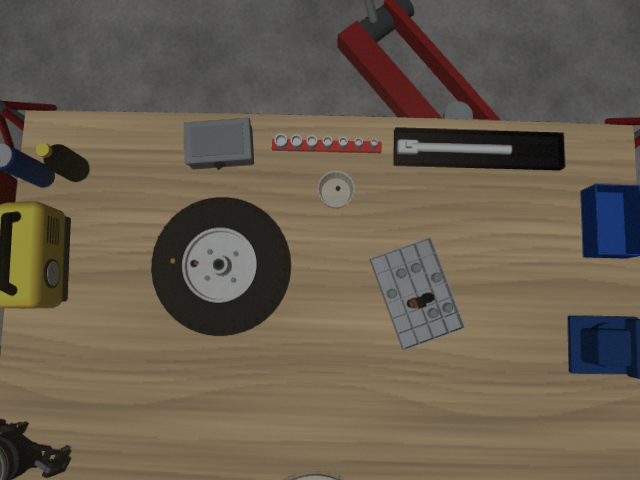

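View pics/scene0.png

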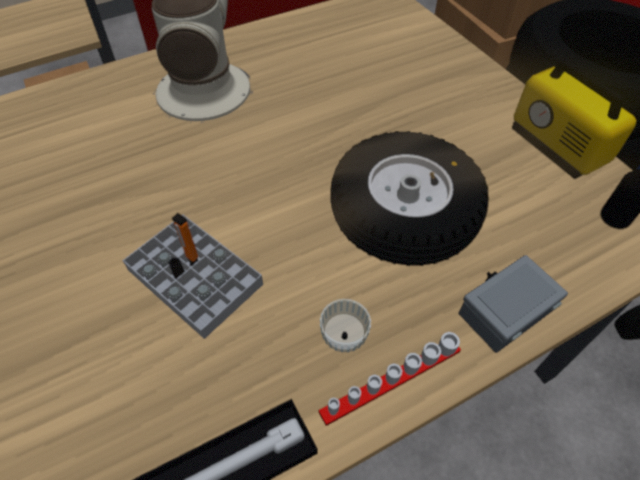

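The top view shows the wheel at (221,264) with the valve at (194,263) and the dot at (172,261). The insert is at (417,293), with the gauge near (415,302) and the key beside it. The scene view shows the orange gauge at (187,240) and the key at (176,268).

```bash
cat > m.py <<'E'
from h import *
t=np.load("top0.npz"); im,W=t["im"],t["W"]; s=np.load("scene0.npz"); si,sW=s["im"],s["W"]
def seg(im,lo,hi): return cv2.inRange(cv2.cvtColor(im,cv2.COLOR_RGB2HSV),lo,hi)>0
# gauge orange
for n,i,w,box in(("top",im,W,(380,460,270,330)),("scene",si,sW,(150,230,200,290))):
    m=seg(i,(5,120,60),(20,255,255)); b=np.zeros_like(m); b[box[2]:box[3],box[0]:box[1]]=1; m&=b
    P=w[m]; P=P[~np.isnan(P[:,0])]; print(n,"orange",m.sum(),P.min(0),P.max(0),np.median(P,0))
    for z0 in np.arange(.02,.16,.02):
        q=P[(P[:,2]>z0)&(P[:,2]<z0+.02)]
        if len(q): print(round(z0,2),len(q),q.mean(0).round(4),np.ptp(q,0).round(4))
# wheel tyre: z 60..100 mm, region
for n,w in(("top",W),("scene",sW)):
    m=(w[...,2]>.082)&(w[...,2]<.1)&(abs(w[...,0]-.45)<.22)&(abs(w[...,1]-.2)<.2)
    uv=np.argwhere(m); P=w[m]; print(n,len(P),P.min(0),P.max(0), np.median(P[:,2]))
    (c,r)=cv2.minEnclosingCircle(P[:,:2].astype(np.float32)); print("circ",c,r)
    i=im if n=="top" else si
    m2=seg(i,(20,120,80),(35,255,255))&m; print("dot",m2.sum(),w[m2].mean(0) if m2.any() else 0)
# insert rim
m=(W[...,2]>.024)&(W[...,2]<.037)&(W[...,1]<-.05)&(W[...,1]>-.4)&(abs(W[...,0]-.4)<.2)
P=W[m]; print("ins",len(P),cv2.minAreaRect(P[:,:2].astype(np.float32)),np.median(P[:,2]))
# black/other tall stuff in insert
m=(W[...,2]>.04)&(W[...,1]<-.05)&(W[...,1]>-.4)&(abs(W[...,0]-.4)<.15)
for p,c,uv in zip(W[m].round(4),im[m],np.argwhere(m)): 
    if p[2]>.12: print(uv[::-1],p,c)
E
python3 m.py
python3 - <<'E'
from h import *
t=np.load("top0.npz")["im"]; s=np.load("scene0.npz")["im"]
a=cv2.resize(t[235:350,365:470],None,fx=4,fy=4,interpolation=2)
b=cv2.resize(s[200:340,120:270],None,fx=2.6,fy=2.6,interpolation=2)
h=max(a.shape[0],b.shape[0]); o=np.zeros((h,a.shape[1]+b.shape[1]-0,3),np.uint8)
o[:a.shape[0],:a.shape[1]]=a;o[:b.shape[0],a.shape[1]:]=b
print(o.shape);o=o[:600,:800];import os;os.chdir(".");save("crop1",o)
a=cv2.resize(t[220:310,175:270],None,fx=4,fy=4,interpolation=2)
b=cv2.resize(s[140:230,360:470],None,fx=3.6,fy=3.6,interpolation=2)
o=np.zeros((max(a.shape[0],b.shape[0]),a.shape[1]+b.shape[1],3),np.uint8)
o[:a.shape[0],:a.shape[1]]=a;o[:b.shape[0],a.shape[1]:]=b;save("crop2",o)
E
```

```text
top orange 45 [ 0.49133286 -0.20219275  0.05556682] [ 0.51021582 -0.19390875  0.13030396] [ 0.50140607 -0.1967224   0.10220764]
0.04 1 [ 0.507  -0.1947  0.0556] [0. 0. 0.]
0.06 5 [ 0.5006 -0.1972  0.0741] [0.0171 0.0069 0.0058]
0.08 16 [ 0.5005 -0.1974  0.09  ] [0.0169 0.0082 0.0183]
0.1 14 [ 0.4999 -0.198   0.1102] [0.0189 0.0074 0.017 ]
0.12 9 [ 0.5007 -0.197   0.1253] [0.0143 0.0058 0.0099]
scene orange 372 [ 0.40993027 -0.21324641  0.01662842] [ 0.51592938 -0.1830603   0.13874062] [ 0.51193709 -0.20245039  0.08385275]
0.02 27 [ 0.5063 -0.2037  0.0364] [0.1038 0.0193 0.0103]
0.04 75 [ 0.5109 -0.2035  0.0504] [0.0154 0.0198 0.0195]
0.06 70 [ 0.5114 -0.2027  0.0701] [0.0134 0.0183 0.0197]
0.08 57 [ 0.512  -0.2017  0.0902] [0.0061 0.015  0.0187]
0.1 66 [ 0.5121 -0.2016  0.1095] [0.0067 0.0151 0.0196]
0.12 73 [ 0.5111 -0.2023  0.1293] [0.0167 0.0185 0.0181]
top 6571 [0.42620675 0.08085613 0.08200036] [0.66998989 0.37248895 0.09683892] 0.08678610833959244
circ (0.5713478922843933, 0.22462373971939087) 0.14817750453948975
dot 18 [0.57757855 0.32597727 0.0872221 ]
scene 6593 [0.42795503 
[... 4523 characters left out ...]
 -0.2077  0.1459] [25 25 24]
[424 305] [ 0.4954 -0.2105  0.142 ] [24 23 22]
[425 305] [ 0.4954 -0.2126  0.1417] [24 23 21]
[426 305] [ 0.4955 -0.2149  0.1402] [70 73 73]
[418 306] [ 0.4933 -0.2005  0.1279] [62 37 23]
[419 306] [ 0.4931 -0.2003  0.1419] [23 21 22]
[420 306] [ 0.4931 -0.2016  0.1461] [30 27 26]
[421 306] [ 0.4932 -0.2039  0.1445] [30 30 29]
[422 306] [ 0.4932 -0.2062  0.1433] [29 26 23]
[423 306] [ 0.4933 -0.2081  0.1438] [26 26 24]
[424 306] [ 0.4934 -0.2108  0.14  ] [40 40 38]
[419 307] [ 0.4912 -0.2023  0.1297] [40 35 31]
[420 307] [ 0.4911 -0.2022  0.1425] [30 28 26]
[421 307] [ 0.4912 -0.2043  0.1425] [37 37 37]
[422 307] [ 0.4912 -0.2064  0.1423] [48 48 48]
(460, 810, 3)
```

View pics/crop1.png

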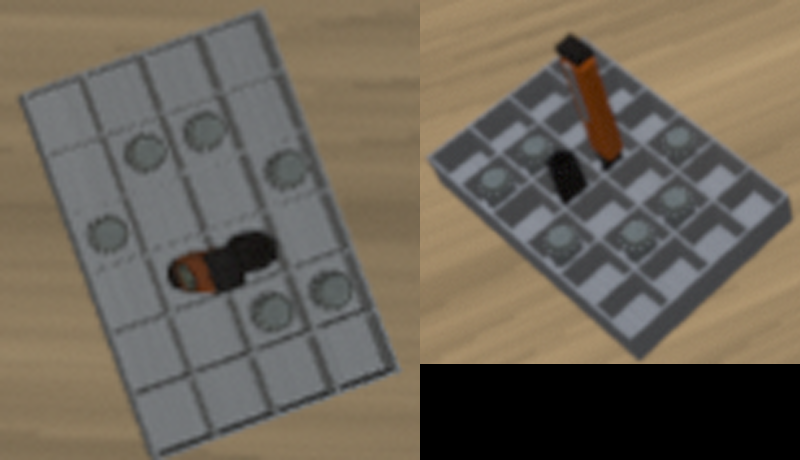

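View pics/crop2.png

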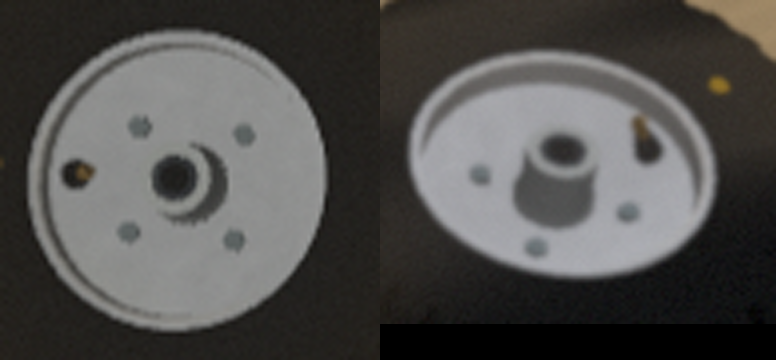

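Gauge tail is near (0.503,-0.204), turned about 21° with the grid. The key stands in the cell on its -y' side. The stem is clear in both views and its brass tip leans towards the hub.

```bash
cat >> h.py <<'E'
def rv(d,turn): return d
def plan(p0,r0,p1,r1,n):
    """print n calls of (shift/0.1, turn/30deg) from pose 0 to pose 1 (rotations)"""
    w=(r0.inv()*r1).as_rotvec(); 
    for i in range(n):
        ra=r0*R.from_rotvec(w*i/n); s=ra.inv().apply((np.array(p1)-p0)/n)
        print(i,(s*10).round(3),(np.degrees(w/n)/30).round(3))
E
python3 - <<'E'
from h import *
from scipy.optimize import least_squares
for n in("top","scene"):
    t=np.load(n+"0.npz"); im,W=t["im"],t["W"]
    m=(W[...,2]>.138)&(W[...,2]<.15)&(abs(W[...,0]-.503)<.03)&(abs(W[...,1]+.204)<.03)
    P=W[m]; print(n,"tail",len(P),cv2.minAreaRect(P[:,:2].astype(np.float32)),P.mean(0))
    # tyre annulus r 80..150 by circle on rim: rim edge white-dark boundary
    g=cv2.cvtColor(im,cv2.COLOR_RGB2HSV)
    reg=(abs(W[...,0]-.573)<.1)&(abs(W[...,1]-.225)<.1)&(W[...,2]>.06)&(W[...,2]<.095)
    white=(g[...,2]>110)&(g[...,1]<60)&reg
    P=W[white&(W[...,2]>.07)]; r=np.hypot(*(P[:,:2]-[.573,.225]).T); P=P[r>.06]
    f=least_squares(lambda c:np.hypot(P[:,0]-c[0],P[:,1]-c[1])-c[2],[.573,.225,.073],loss="soft_l1",f_scale=.002).x
    print("rim",len(P),f,np.median(P[:,2]))
    br=(g[...,0]>5)&(g[...,0]<25)&(g[...,1]>90)&(g[...,2]>60)&(abs(W[...,0]-.573)<.03)&(abs(W[...,1]-.275)<.025)
    for uv,p,c in zip(np.argwhere(br),W[br],im[br]): print(uv[::-1],p.round(4),c)
    m2=(g[...,0]>20)&(g[...,0]<35)&(g[...,1]>120)&(g[...,2]>80)&(abs(W[...,0]-.577)<.03)&(abs(W[...,1]-.325)<.02)
    print("dot",W[m2].mean(0))
o=sensors.get_obs(); r0=R.from_euler("xyz",o["tcp_rot"],degrees=True)
plan(o["ee_pos"],r0,[.503,-.204,.30],R.from_euler("xyz",[180,0,21],degrees=True),8)
E
```

```text
top tail 89 ((0.5026835799217224, -0.205032616853714), (0.02179715223610401, 0.016974182799458504), 26.232067108154297) [ 0.50259687 -0.20435832  0.14326828]
rim 558 [0.57230702 0.2262034  0.07851672] 0.07511718262893574
[195 261] [0.5786 0.28   0.0707] [71 58 40]
[194 262] [0.5757 0.2802 0.0785] [68 57 38]
[195 262] [0.5751 0.2763 0.0856] [96 78 49]
[196 262] [0.5757 0.2754 0.08  ] [71 59 39]
[197 262] [0.5758 0.2734 0.0792] [71 59 41]
[194 263] [0.5736 0.2803 0.0774] [76 61 40]
[195 263] [0.5736 0.2779 0.0783] [95 77 47]
[196 263] [0.5734 0.2751 0.081 ] [88 72 46]
[197 263] [0.5732 0.2721 0.0842] [76 62 41]
[194 264] [0.5716 0.2808 0.0749] [61 51 37]
[195 264] [0.5713 0.2776 0.0791] [76 63 40]
[196 264] [0.5708 0.2737 0.0861] [86 71 44]
dot [0.57705146 0.32559489 0.08750799]
scene tail 118 ((0.5033738017082214, -0.2028786838054657), (0.02260369062423706, 0.01626577228307724), 23.292339324951172) [ 0.50497291 -0.20323547  0.14432805]
rim 763 [0.5745184  0.22637771 0.07873153] 0.07655191678872297
[432 173] [0.5789 0.2734 0.088 ] [102  87  65]
[431 174] [0.58   0.2703 0.0877] [88 73 52]
[432 174] [0.5793 0.2737 0.0855] [93 78 55]
[431 175] [0.5795 0.2715 0.084 ] [88 75 56]
[432 175] [0.5802 0.2735 0.0836] [84 70 47]
[432 176] [0.5804 0.274  0.0807] [81 66 45]
[433 176] [0.5803 0.2768 0.0793] [86 72 53]
[432 177] [0.58   0.2752 0.077 ] [77 66 46]
[433 177] [0.5786 0.2794 0.0737] [83 69 50]
dot [0.57752798 0.32667371 0.0892079 ]
0 [-0.678 -0.658  0.005] [-0.    0.    0.56]
1 [-0.839 -0.434  0.005] [-0.    0.    0.56]
2 [-0.929 -0.173  0.004] [-0.    0.    0.56]
3 [-0.939  0.103  0.004] [-0.    0.    0.56]
4 [-0.869  0.37   0.004] [-0.    0.    0.56]
5 [-0.725  0.606  0.004] [-0.    0.    0.56]
6 [-0.519  0.789  0.004] [-0.    0.    0.56]
7 [-0.269  0.906  0.004] [-0.    0.    0.56]
```

Emit:
apply_moves([
  [[-0.34,-0.33,0],[0,0,0.28],1],
  [[-0.68,-0.66,0],[0,0,0.56],1],
  [[-0.68,-0.66,0],[0,0,0.56],1],
])

```text
time: 0.4
ee_pos: [0.2641, 0.4084, 0.3042]
tcp_rot: [-180.0, 0.1, 138.2]
wrist_force: [0.6, 0.7, 0.6]
opening: 0.0854
grasp_force: 0.0
```

Emit:
apply_moves([
  [[-0.42,-0.22,0],[0,0,0.28],1],
  [[-0.84,-0.43,0],[0,0,0.56],1],
  [[-0.84,-0.43,0],[0,0,0.56],1],
])

```text
time: 0.7
ee_pos: [0.2988, 0.321, 0.3043]
tcp_rot: [180.0, 0.0, 121.4]
wrist_force: [0.1, 0.8, 0.6]
opening: 0.0856
grasp_force: 0.0
```

Emit:
apply_moves([
  [[-0.46,-0.09,0],[0,0,0.28],1],
  [[-0.93,-0.17,0],[0,0,0.56],1],
  [[-0.93,-0.17,0],[0,0,0.56],1],
])

```text
time: 1.0
ee_pos: [0.3336, 0.2331, 0.3041]
tcp_rot: [180.0, 0.0, 104.6]
wrist_force: [-0.6, 0.1, -1.1]
opening: 0.0856
grasp_force: 0.0
```

Emit:
apply_moves([
  [[-0.47,0.05,0],[0,0,0.28],1],
  [[-0.94,0.1,0],[0,0,0.56],1],
  [[-0.94,0.1,0],[0,0,0.56],1],
])

```text
time: 1.3
ee_pos: [0.3677, 0.1451, 0.3038]
tcp_rot: [180.0, 0.0, 87.8]
wrist_force: [-0.2, -0.1, 0.1]
opening: 0.0852
grasp_force: 0.0
```

Emit:
apply_moves([
  [[-0.43,0.18,0],[0,0,0.28],1],
  [[-0.87,0.37,0],[0,0,0.56],1],
  [[-0.87,0.37,0],[0,0,0.56],1],
])

```text
time: 1.6
ee_pos: [0.4021, 0.0572, 0.3035]
tcp_rot: [180.0, 0.0, 71.0]
wrist_force: [-0.8, 1.0, -0.9]
opening: 0.0851
grasp_force: 0.0
```

Emit:
apply_moves([
  [[-0.36,0.3,0],[0,0,0.28],1],
  [[-0.72,0.61,0],[0,0,0.56],1],
  [[-0.72,0.61,0],[0,0,0.56],1],
])

```text
time: 1.9
ee_pos: [0.4372, -0.0301, 0.303]
tcp_rot: [-180.0, 0.0, 54.3]
wrist_force: [-0.3, 0.3, 0.4]
opening: 0.0856
grasp_force: 0.0
```

Emit:
apply_moves([
  [[-0.26,0.4,0],[0,0,0.28],1],
  [[-0.52,0.79,0],[0,0,0.56],1],
  [[-0.52,0.79,0],[0,0,0.56],1],
])

```text
time: 2.2
ee_pos: [0.4716, -0.1177, 0.3026]
tcp_rot: [-180.0, 0.1, 37.6]
wrist_force: [-0.0, 0.8, 0.0]
opening: 0.0851
grasp_force: 0.0
```

Emit:
apply_moves([
  [[-0.14,0.45,0],[0,0,0.28],1],
  [[-0.27,0.9,0],[0,0,0.56],1],
  [[-0.27,0.9,0],[0,0,0.56],1],
  [[-0.27,0.9,0],[0,0,0.56],1],
])

```text
time: 2.6
ee_pos: [0.5044, -0.2023, 0.3031]
tcp_rot: [-179.9, 0.1, 21.3]
wrist_force: [0.5, 0.7, 0.2]
opening: 0.0855
grasp_force: 0.0
```

```bash
python3 - <<'E'
from h import *
o=sensors.get_obs(); r0=R.from_euler("xyz",o["tcp_rot"],degrees=True); print(o["ee_pos"],o["tcp_rot"],o["q"])
plan(o["ee_pos"],r0,[.503,-.204,.162],R.from_euler("xyz",[180,0,21],degrees=True),1)
E
```

```text
[ 0.50441448 -0.20232852  0.30308115] [-1.79898339e+02  5.30243205e-02  2.12548615e+01] [-2.18713231e+01  4.15138537e+00  9.10718216e+00  9.50639926e+01
  3.79493194e-02  1.36873827e+02]
0 [-0.018  0.013  1.411] [-0.003  0.002  0.008]
```

Emit:
apply_moves([
  [[-0.02,0.01,0.4],[0,0,0],1],
  [[-0.02,0.01,0.8],[0,0,0],1],
  [[-0.02,0.01,0.8],[0,0,0],1],
])

```text
time: 2.9
ee_pos: [0.5004, -0.2022, 0.2191]
tcp_rot: [-179.7, 0.3, 21.3]
wrist_force: [-0.7, 0.5, 0.1]
opening: 0.0854
grasp_force: 0.0
```

Emit:
apply_moves([
  [[0,0,0.3],[0,0,0],1],
  [[0,0,0.5],[0,0,0],1],
  [[0,0,0.6],[0,0,0],1],
  [[0,0,0.6],[0,0,0],1],
  [[0,0,0.6],[0,0,0],1],
])

```text
time: 3.4
ee_pos: [0.5029, -0.2049, 0.1658]
tcp_rot: [179.9, -0.1, 21.1]
wrist_force: [-1.0, -0.5, 0.1]
opening: 0.0858
grasp_force: 0.0
```

```bash
python3 - <<'E'
from h import *
o=sensors.get_obs(); print(o)
im,d,W=cloud("scene"); save("s1",cv2.resize(im[150:330,60:330],None,fx=2.5,fy=2.5,interpolation=2))
E
```

```text
{'time': 3.4, 'q': array([-2.21723470e+01,  3.46230849e+00, -6.79254950e+00,  7.96331254e+01,
        4.18262294e-03,  1.36723134e+02]), 'qd': array([-0.41346503, -0.01506792,  0.36616807, -0.19576606,  0.00228464,
        0.0314031 ]), 'joint_efforts': array([ 1.64170833e-01, -4.96667933e+01,  4.56431544e+01, -2.42765551e-02,
        7.10938446e-03, -6.84323415e-03]), 'ee_pos': array([ 0.50285927, -0.20491326,  0.16579682]), 'tcp_rot': array([ 1.79926255e+02, -8.44208840e-02,  2.11045777e+01]), 'wrist_force': array([-1.00235903, -0.46455222,  0.0572136 ]), 'torque': array([-0.01397888,  0.00402421, -0.00488666]), 'grasp_force': 0.0, 'opening': 0.08579927487961311}
```

View pics/s1.png

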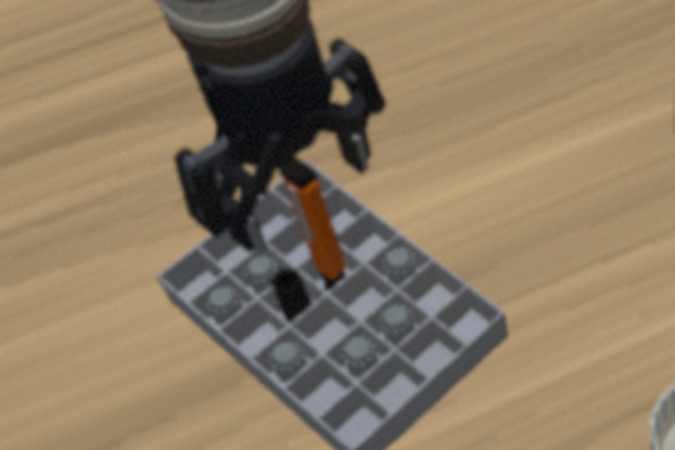

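The open fingers straddle the gauge tail at (305,175) in the crop, clear of the key and nuts. I'll go 3 mm lower and close.

Emit:
apply_moves([
  [[0,0,0.02],[0,0,0],1],
  [[0,0,0.02],[0,0,0],0.5],
  [[0,0,0.02],[0,0,0],0.4],
  [[0,0,0.02],[0,0,0],0.3],
  [[0,0,0.02],[0,0,0],0.25],
  [[0,0,0.02],[0,0,0],0.15],
  [[0,0,0.02],[0,0,0],0],
  [[0,0,0.02],[0,0,0],0],
  [[0,0,0.02],[0,0,0],0],
  [[0,0,0.02],[0,0,0],0],
], force=40)

```text
time: 4.45
ee_pos: [0.5022, -0.2053, 0.162]
tcp_rot: [180.0, -0.0, 21.0]
wrist_force: [-0.8, -0.4, 0.9]
opening: 0.0155
grasp_force: 43.0
```

```bash
python3 - <<'E'
from h import *
o=sensors.get_obs(); print({k:o[k] for k in("time","ee_pos","tcp_rot","wrist_force","torque","opening","grasp_force")})
im,d,W=cloud("scene"); save("s2",cv2.resize(im[150:330,60:330],None,fx=2.5,fy=2.5,interpolation=2))
E
```

```text
{'time': 4.45, 'ee_pos': array([ 0.50223823, -0.20529306,  0.16195009]), 'tcp_rot': array([ 1.79992537e+02, -1.71128208e-03,  2.10310871e+01]), 'wrist_force': array([-0.7508988 , -0.43788976,  0.94472025]), 'torque': array([-0.08714803,  0.08922349, -0.04482056]), 'opening': 0.015464918218860693, 'grasp_force': 43.03003013134003}
```

Emit:
apply_moves([
  [[0,0,-0.1],[0,0,0],0],
  [[0,0,-0.3],[0,0,0],0],
  [[0,0,-0.6],[0,0,0],0],
  [[0,0,-0.9],[0,0,0],0],
  [[0,0,-0.9],[0,0,0],0],
])

```text
time: 5.0
ee_pos: [0.5032, -0.2056, 0.2569]
tcp_rot: [179.7, -0.3, 21.0]
wrist_force: [0.2, -0.9, -0.4]
opening: 0.0154
grasp_force: 42.9
```

Emit:
apply_moves([
  [[0,0,-0.4],[0,0,0],0],
  [[0,0,-0.5],[0,0,0],0],
  [[0,0,-0.5],[0,0,0],0],
])

```text
time: 5.3
ee_pos: [0.5027, -0.2054, 0.3037]
tcp_rot: [179.9, -0.1, 21.0]
wrist_force: [-0.6, -0.2, -0.1]
opening: 0.0152
grasp_force: 42.9
```

```bash
cat > tgt.py <<'E'
from h import *
tip=np.array([.5752,.2733,.085]); u=np.array([.039,.9992,0]); t=np.radians(25)
a=-u*np.sin(t)+np.array([0,0,np.cos(t)])
def rot(yaw): return R.from_rotvec(np.array([u[1],-u[0],0])*t)*R.from_euler("xyz",[180,0,yaw],degrees=True)
E
python3 - <<'E'
from tgt import *
o=sensors.get_obs(); r0=R.from_euler("xyz",o["tcp_rot"],degrees=True); print(o["ee_pos"],o["tcp_rot"],o["opening"],o["grasp_force"],a)
p=tip+.194*a; r=rot(110); print(p,-r.apply([0,0,1]))
plan(o["ee_pos"],r0,p,r,6)
im,d,W=cloud("scene"); save("s2",cv2.resize(im[100:300,60:330],None,fx=2.5,fy=2.5,interpolation=2))
E
```

```text
[ 0.50272712 -0.20543211  0.30365147] [ 1.79876723e+02 -1.37516848e-01  2.10303059e+01] 0.01523747543202281 42.895891070365906 [-0.01648211 -0.42228017  0.90630779]
[0.57200247 0.19137765 0.26082371] [-0.01648215 -0.42228123  0.90631501]
0 [ 0.345 -0.576  0.071] [ 0.059  0.142 -0.485]
1 [ 0.471 -0.469  0.118] [ 0.059  0.142 -0.485]
2 [ 0.563 -0.332  0.169] [ 0.059  0.142 -0.485]
3 [ 0.613 -0.175  0.221] [ 0.059  0.142 -0.485]
4 [ 0.619 -0.01   0.27 ] [ 0.059  0.142 -0.485]
5 [0.579 0.152 0.313] [ 0.059  0.142 -0.485]
```

View pics/s2.png

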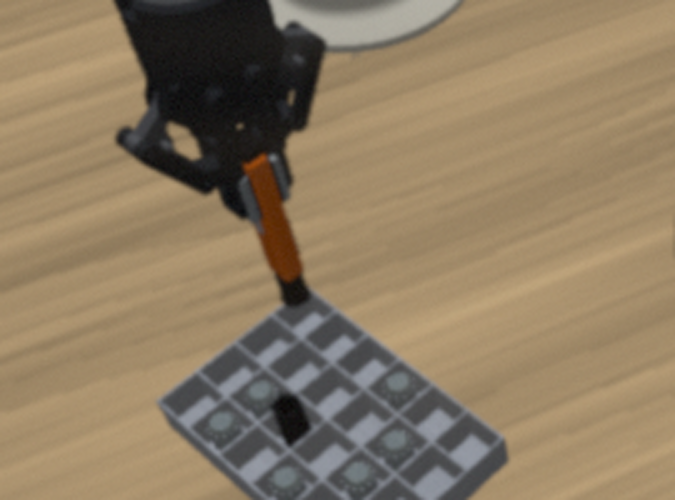

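The gauge hangs straight in the pads, chuck at about (295,290) in the crop, and the key and nuts are undisturbed. Next I move to hover in line with the stem.

Emit:
apply_moves([
  [[0.17,-0.29,0.03],[0.03,0.07,-0.24],0],
  [[0.34,-0.58,0.07],[0.06,0.14,-0.48],0],
  [[0.34,-0.58,0.07],[0.06,0.14,-0.48],0],
])

```text
time: 5.65
ee_pos: [0.5129, -0.1364, 0.2928]
tcp_rot: [-178.6, -4.4, 35.7]
wrist_force: [-0.0, -0.4, -1.0]
opening: 0.0159
grasp_force: 42.8
```

Emit:
apply_moves([
  [[0.23,-0.23,0.06],[0.03,0.07,-0.24],0],
  [[0.47,-0.47,0.12],[0.06,0.14,-0.48],0],
  [[0.47,-0.47,0.12],[0.06,0.14,-0.48],0],
])

```text
time: 5.95
ee_pos: [0.5244, -0.0706, 0.2856]
tcp_rot: [-178.5, -8.9, 50.1]
wrist_force: [0.0, -0.4, -0.3]
opening: 0.0155
grasp_force: 42.9
```

Emit:
apply_moves([
  [[0.28,-0.16,0.08],[0.03,0.07,-0.24],0],
  [[0.56,-0.33,0.17],[0.06,0.14,-0.48],0],
  [[0.56,-0.33,0.17],[0.06,0.14,-0.48],0],
])

```text
time: 6.25
ee_pos: [0.5363, -0.0054, 0.2783]
tcp_rot: [-179.5, -13.4, 64.6]
wrist_force: [0.2, 0.2, -0.8]
opening: 0.0153
grasp_force: 42.9
```

Emit:
apply_moves([
  [[0.3,-0.09,0.11],[0.03,0.07,-0.24],0],
  [[0.61,-0.17,0.22],[0.06,0.14,-0.48],0],
  [[0.61,-0.17,0.22],[0.06,0.14,-0.48],0],
])

```text
time: 6.55
ee_pos: [0.5489, 0.0598, 0.2712]
tcp_rot: [178.3, -17.4, 79.5]
wrist_force: [0.0, -1.0, -0.8]
opening: 0.0153
grasp_force: 42.9
```

```bash
python3 - <<'E'
from tgt import *
o=sensors.get_obs(); r0=R.from_euler("xyz",o["tcp_rot"],degrees=True); print(o["ee_pos"],o["tcp_rot"],o["opening"],o["grasp_force"],o["q"])
plan(o["ee_pos"],r0,tip+.199*a,rot(110),2)
E
```

```text
[0.5489303  0.05978478 0.27124422] [178.2864171  -17.42455479  79.51972788] 0.015336672808871988 42.87992477416992 [-1.69799063e-01 -1.23193888e-02  1.38300980e-01  8.51771034e+01
  1.68059024e+01  1.01308221e+02]
0 [ 0.619 -0.011  0.225] [ 0.053  0.142 -0.496]
1 [0.582 0.152 0.268] [ 0.053  0.142 -0.496]
```

Emit:
apply_moves([
  [[0.31,0,0.11],[0.03,0.07,-0.25],0],
  [[0.62,-0.01,0.22],[0.05,0.14,-0.5],0],
  [[0.62,-0.01,0.22],[0.05,0.14,-0.5],0],
])

```text
time: 6.85
ee_pos: [0.5609, 0.1242, 0.2692]
tcp_rot: [174.5, -20.7, 95.6]
wrist_force: [-0.2, -0.3, -1.5]
opening: 0.0154
grasp_force: 42.9
```

Emit:
apply_moves([
  [[0.29,0.08,0.13],[0.03,0.07,-0.25],0],
  [[0.58,0.15,0.27],[0.05,0.14,-0.5],0],
  [[0.58,0.15,0.27],[0.05,0.14,-0.5],0],
  [[0.58,0.15,0.27],[0.05,0.14,-0.5],0],
  [[0.58,0.15,0.27],[0.05,0.14,-0.5],0],
])

```text
time: 7.35
ee_pos: [0.5722, 0.1864, 0.2671]
tcp_rot: [169.8, -22.7, 111.9]
wrist_force: [0.7, -0.4, -0.4]
opening: 0.0152
grasp_force: 42.9
```

```bash
python3 - <<'E'
from tgt import *
o=sensors.get_obs(); r0=R.from_euler("xyz",o["tcp_rot"],degrees=True); print(o["ee_pos"],o["tcp_rot"],o["opening"],o["grasp_force"],o["q"],o["wrist_force"])
plan(o["ee_pos"],r0,tip+.194*a,rot(110),1)
im,d,W=cloud("scene"); np.savez("scene1.npz",im=im,W=W); A=cv2.resize(im[90:220,340:480],None,fx=4,fy=4,interpolation=2)
im,d,W=cloud("top"); np.savez("top1.npz",im=im,W=W); B=cv2.resize(im[210:310,160:220],None,fx=4,fy=4,interpolation=2)
c=np.zeros((520,800,3),np.uint8); c[:520,:560]=A; c[:400,560:]=B; save("s3",c)
# project nominal points into both cams
for n in("scene","top"):
    k=imaging.get_calibration(n); T=np.linalg.inv(np.array(k["world_from_camera"]))
    m=o["ee_pos"]+r0.apply([[0,0,.159],[0,0,.131]]); pts=np.vstack([tip[None],[tip-.016*a],m])
    pr,_=cv2.projectPoints(pts,cv2.Rodrigues(T[:3,:3])[0],T[:3,3],np.array(k["intrinsics"]),np.array(k["dist_coeffs"]))
    print(n,"tip, thread base, mouth, chuck top",pr[:,0].round(1).tolist())
E
```

```text
[0.57218945 0.18642303 0.26713745] [169.79262614 -22.71444776 111.88659671] 0.015229186858730464 42.89202690124512 [ 9.75031896  5.66592804  4.491433   82.95432338 24.12885875 81.17508911] [ 0.72276745 -0.42407027 -0.41822173]
0 [0.019 0.003 0.078] [ 0.009  0.011 -0.003]
scene tip, thread base, mouth, chuck top [[430.5, 172.9], [432.0, 177.0], [425.6, 162.6], [422.6, 154.5]]
top tip, thread base, mouth, chuck top [[196.4, 262.0], [194.9, 262.4], [201.8, 260.4], [204.7, 259.7]]
```

View pics/s3.png

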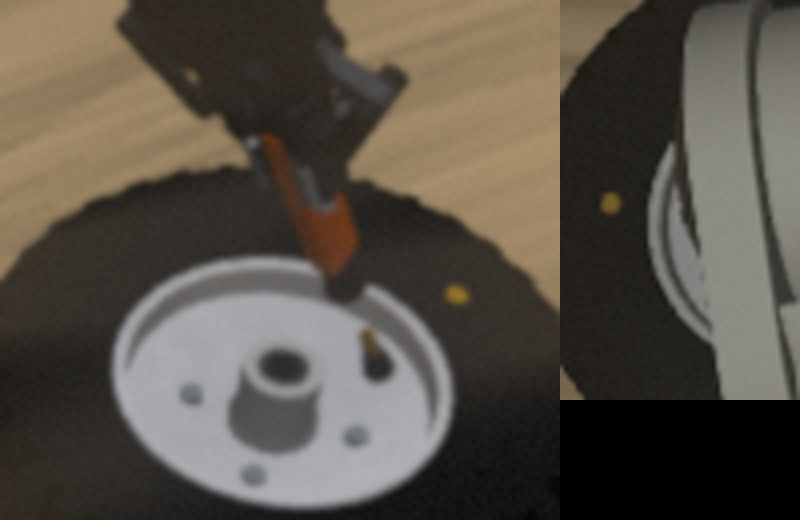

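Scene view: chuck mouth at pixel (426.7,163.2) and brass tip at (431.5,173). Both sit about 1 px right of nominal, so they agree sideways. The top view is blocked by the arm, so I'll check the direction along the line of sight with depth.

```bash
cat > fit.py <<'E'
from tgt import *
from scipy.optimize import least_squares
def cyl(P,o,ax,r):
    """lateral offset (world) of a cylinder of radius r, axis dir ax, nominal axis through o"""
    e1=np.cross(ax,[1,0,0]); e1/=np.linalg.norm(e1); e2=np.cross(ax,e1)
    q=np.c_[(P-o)@e1,(P-o)@e2]
    f=least_squares(lambda c:np.hypot(*(q-c).T)-r,[0,0],loss="soft_l1",f_scale=.001)
    return f.x[0]*e1+f.x[1]*e2, np.sqrt(np.median(f.fun**2)),len(P)
def run(N=6):
    o=sensors.get_obs(); r0=R.from_euler("xyz",o["tcp_rot"],degrees=True); g=r0.apply([0,0,-1.]); mouth=o["ee_pos"]-.159*g
    W=[];I=[]
    for _ in range(N): im,d,w=cloud("scene"); W.append(w); I.append(im)
    I=np.mean(I,0); W=np.nanmedian(W,0)
    def sel(o_,ax,lo,hi,rad):
        s=(W-o_)@ax; l=np.linalg.norm(W-o_-s[...,None]*ax,axis=-1); return (s>lo)&(s<hi)&(l<rad)
    for nm,(m,o_,ax,r) in {"chuck":(sel(mouth,g,.006,.027,.014)&(I.max(-1)<70),mouth,g,.0085),
      "brass":(sel(tip,a,-.014,.0,.009)&(I[...,0]-I[...,2]>15),tip,a,.004),
      "rubber":(sel(tip,a,-.034,-.018,.012)&(I.max(-1)<60),tip,a,.0062)}.items():
        f=cyl(W[m],o_,ax,r); print(nm,(f[0]*1000).round(1),"res mm",round(f[1]*1000,2),f[2])
    m=sel(mouth,g,.03,.08,.018)&(I[...,0]-I[...,2]>40); P=W[m]; 
    s=(P-mouth)@g; L=P-mouth-s[:,None]*g
    for lo in(.03,.045,.06): k=(s>lo)&(s<lo+.015); print("body",lo,k.sum(),(np.median(L[k],0)*1000).round(1) if k.any() else "")
    return o,r0,g,mouth,W,I
if __name__=="__main__": run()
E
python3 fit.py
```

```text
chuck [-1.7  1.9  0.8] res mm 0.36 54
brass [ 0.4 -0.7 -0.3] res mm 0.41 16
rubber [ 0.7 -0.5 -0.2] res mm 0.83 20
body 0.03 47 [6.3 0.8 0.6]
body 0.045 60 [ 5.6 -0.   0.2]
body 0.06 50 [ 6.5 -1.9 -0.6]
```

```bash
cat > fit2.py <<'E'
from fit import *
o,r0,g,mouth,W,I=run(6)
X=r0.apply([1,0,0]);Y=r0.apply([0,1,0])
D=W-mouth; x,y,s=D@X,D@Y,D@g
hsv_or=(I[...,0]-I[...,2]>40)
mb=hsv_or&(s>.031)&(s<.083)&(np.hypot(x,y)<.02)
mc=(I.max(-1)<70)&(s>.006)&(s<.027)&(np.hypot(x,y)<.015)
# drop mask border pixels
def box(px,py):
    dx,dy=abs(px)-.011,abs(py)-.008
    return np.where((dx>0)|(dy>0),np.hypot(np.maximum(dx,0),np.maximum(dy,0)),np.maximum(dx,dy))
def res(p):
    f=lambda m:(x[m]-p[0]-p[2]*(s[m]-.105),y[m]-p[1]-p[3]*(s[m]-.105))
    return np.r_[box(*f(mb)),np.hypot(*f(mc))-.0085]
f=least_squares(res,[0,0,0,0],loss="soft_l1",f_scale=.001)
p=f.x; print(mb.sum(),mc.sum(),"off@grip x,y mm",(p[:2]*1e3).round(2),"tilt deg",np.degrees(p[2:]).round(2),"res",np.median(abs(f.fun))*1e3)
J=f.jac; print("sd",np.sqrt(np.diag(np.linalg.inv(J.T@J))*np.mean(f.fun**2))*[1e3,1e3,57,57])
mo=p[:2]-p[2:]*.105; print("mouth off tool",mo*1e3,"world",(X*mo[0]+Y*mo[1])*1e3)
b=least_squares(lambda q:res([*q,0,0]),[0,0],loss="soft_l1",f_scale=.001); print("no tilt",b.x*1e3,b.cost,f.cost,"world",(X*b.x[0]+Y*b.x[1])*1e3)
print("X,Y",X,Y)
E
python3 fit2.py
```

```text
chuck [-1.6  1.5  0.7] res mm 0.34 52
brass [ 0.6 -0.4 -0.2] res mm 0.34 15
rubber [ 0.7 -0.2 -0.1] res mm 1.11 20
body 0.03 46 [6.  1.  0.6]
body 0.045 59 [ 6.  -0.1  0.1]
body 0.06 51 [ 6.  -2.1 -0.7]
166 52 off@grip x,y mm [ 3.15 -1.44] tilt deg [ 0.55 -0.3 ] res 0.3270158719256375
sd [0.15445017 0.14749857 0.14533469 0.13569879]
mouth off tool [ 2.14450946 -0.88619559] world [-1.57490223  1.56120908  0.68306119]
no tilt [ 2.59381904 -1.11232753] 2.2685029138000986e-05 2.033885602258142e-05 world [-1.94280557  1.87592482  0.81950126]
X,Y [-0.3469264   0.85447768  0.38666518] [0.93762066 0.30605703 0.16491389]
```

Emit:
apply_moves([
  [[-0.01,0.01,0.1],[0.01,0.01,0],0],
  [[-0.01,0.01,0.2],[0.01,0.01,0],0],
  [[-0.01,0.01,0.3],[0.01,0.01,0],0],
  [[-0.01,0.01,0.36],[0.01,0.01,0],0],
  [[-0.01,0.01,0.36],[0.01,0.01,0],0],
  [[-0.01,0.01,0.36],[0.01,0.01,0],0],
])

```text
time: 8.65
ee_pos: [0.5741, 0.2025, 0.2344]
tcp_rot: [170.0, -23.1, 112.2]
wrist_force: [-0.0, -0.6, 0.2]
opening: 0.0152
grasp_force: 42.9
```

```bash
cat > chk.py <<'E'
from tgt import *
import sys
F=[];PO=[]
for i in range(int(sys.argv[2]) if len(sys.argv)>2 else 10):
    im,d,W=cloud("scene"); o=sensors.get_obs(); F.append(o["wrist_force"]);PO.append(o["ee_pos"])
r0=R.from_euler("xyz",o["tcp_rot"],degrees=True); g=r0.apply([0,0,-1.]); F=np.array(F)
d=np.mean(PO,0)-.159*g-tip; b=r0.inv().apply(d)*1e3
print("t",o["time"],"mouth rel tip in tool mm",b.round(2),"axis err deg",np.degrees(np.arccos(min(1,g@a))).round(2),"F tool",r0.inv().apply(F.mean(0)).round(2),"sd",F.std(0).round(2),"grip",o["grasp_force"],o["opening"])
print("turn left to ideal", (np.degrees((r0.inv()*rot(110)).as_rotvec())).round(2))
if len(sys.argv)>1: save(sys.argv[1],cv2.resize(im[110:215,370:475],None,fx=5.6,fy=5.6,interpolation=2))
E
python3 chk.py s4; python3 fit2.py
```

```text
t 9.15 mouth rel tip in tool mm [-1.6   1.24 -6.73] axis err deg 0.22 F tool [-0.38 -0.09  0.73] sd [0.41 0.64 0.38] grip 42.894344329833984 0.015403326929911509
turn left to ideal [-0.04 -0.04  0.13]
chuck [-1.4  1.5  0.7] res mm 0.4 47
brass [ 0.8 -0.3 -0.1] res mm 0.28 10
rubber [ 0.7 -0.3 -0.1] res mm 0.47 20
body 0.03 39 [6.6 2.4 1.2]
body 0.045 45 [6.6 0.5 0.4]
body 0.06 39 [ 7.  -0.9 -0.3]
132 47 off@grip x,y mm [ 3.  -1.5] tilt deg [ 0.57 -0.38] res 0.2984389416633964
sd [0.20151255 0.16556556 0.17900716 0.15332704]
mouth off tool [ 1.95656511 -0.79251896] world [-1.42290403  1.42242081  0.63898082]
no tilt [ 2.3644711 -1.077428 ] 1.9895364367951787e-05 1.747694019538792e-05 world [-1.83176258  1.68201663  0.75302099]
X,Y [-0.34748313  0.85205648  0.39147828] [0.93755571 0.30874109 0.1602131 ]
```

View pics/s4.png

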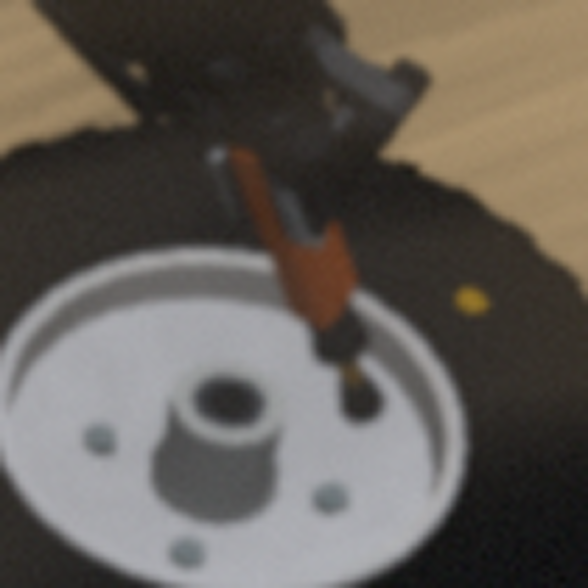

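The brass (350,375) and rubber (360,400) line up with the chuck, whose mouth is at (340,345). I'll trim 0.7 mm and start onto the stem.

Emit:
apply_moves([
  [[-0.007,0,0],[0,0,0],0],
  [[-0.007,0,0.03],[0,0,0],0],
  [[-0.007,0,0.06],[0,0,0],0],
  [[-0.007,0,0.09],[0,0,0],0],
  [[-0.007,0,0.12],[0,0,0],0],
  [[-0.007,0,0.12],[0,0,0],0],
])

```text
time: 10.05
ee_pos: [0.5745, 0.207, 0.2226]
tcp_rot: [170.0, -23.1, 112.2]
wrist_force: [-0.2, -0.1, -0.6]
opening: 0.0151
grasp_force: 42.9
```

```bash
python3 chk.py
```

```text
t 10.55 mouth rel tip in tool mm [-2.31  1.12  5.54] axis err deg 0.22 F tool [-0.35 -0.16  0.35] sd [0.65 0.41 0.64] grip 42.894126176834106 0.015483755974036173
turn left to ideal [-0.04 -0.04  0.12]
```

Emit:
apply_moves([
  [[0,0,0.015],[0,0,0],0],
  [[0,0,0.03],[0,0,0],0],
  [[0,0,0.045],[0,0,0],0],
  [[0,0,0.05],[0,0,0],0],
  [[0,0,0.05],[0,0,0],0],
])

```text
time: 11.05
ee_pos: [0.5747, 0.209, 0.2186]
tcp_rot: [170.0, -23.1, 112.2]
wrist_force: [-0.5, -0.7, -0.2]
opening: 0.0157
grasp_force: 42.9
```

```bash
python3 chk.py s5 16
```

```text
t 11.85 mouth rel tip in tool mm [-2.34  1.1  10.58] axis err deg 0.22 F tool [-0.58 -0.18  0.53] sd [0.5  0.41 0.29] grip 42.89427995681763 0.015853947437114886
turn left to ideal [-0.04 -0.04  0.13]
```

View pics/s5.png

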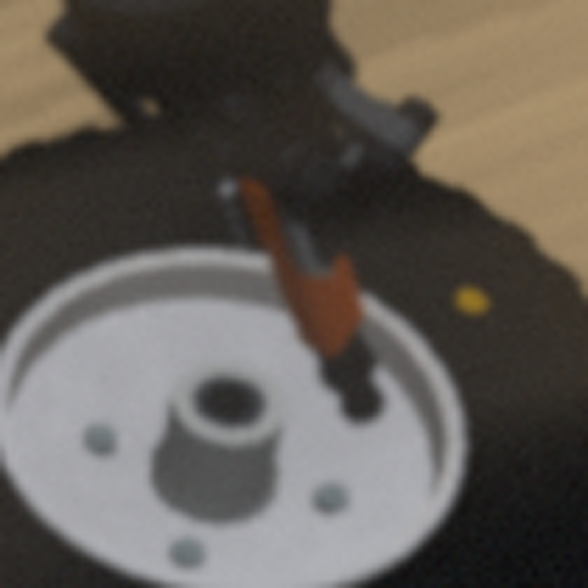

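The chuck (350,380) now hides the brass, with the rubber (360,402) in line below it and no side load. Next I look for the seat.

Emit:
apply_moves([
  [[0,0,0.01],[0,0,0],0],
  [[0,0,0.02],[0,0,0],0],
  [[0,0,0.03],[0,0,0],0],
  [[0,0,0.03],[0,0,0],0],
])

```text
time: 12.25
ee_pos: [0.5748, 0.2102, 0.2161]
tcp_rot: [170.0, -23.0, 112.2]
wrist_force: [-0.8, 0.2, 1.0]
opening: 0.0157
grasp_force: 43.1
```

```bash
python3 chk.py "" 14 2>&1 | head -2
```

```text
t 12.95 mouth rel tip in tool mm [-2.33  1.12 13.52] axis err deg 0.22 F tool [-0.26 -0.17 -1.44] sd [0.49 0.43 0.76] grip 43.06225776672363 0.015929097609145515
turn left to ideal [-0.04 -0.04  0.12]
```

Contact force is about 2 N at 13.5 mm, so the seat is at about 12.1 mm as expected. I'll add 1.3 mm to reach about 4 N.

Emit:
apply_moves([
  [[0,0,0.005],[0,0,0],0],
  [[0,0,0.01],[0,0,0],0],
  [[0,0,0.013],[0,0,0],0],
  [[0,0,0.013],[0,0,0],0],
  [[0,0,0.013],[0,0,0],0],
])

```text
time: 13.45
ee_pos: [0.5748, 0.2107, 0.215]
tcp_rot: [170.0, -23.0, 112.2]
wrist_force: [0.0, -1.8, 2.6]
opening: 0.0155
grasp_force: 43.3
```

```bash
python3 chk.py s6 20; python3 - <<'E'
from h import *
im,d,W=cloud("scene"); g=cv2.cvtColor(im,cv2.COLOR_RGB2HSV)
m=(g[...,0]>20)&(g[...,0]<35)&(g[...,1]>120)&(g[...,2]>80)&(abs(W[...,0]-.577)<.03)&(abs(W[...,1]-.325)<.02); print("dot",W[m].mean(0))
E
```

```text
t 14.45 mouth rel tip in tool mm [-2.34  1.12 14.86] axis err deg 0.22 F tool [-0.43  0.24 -3.4 ] sd [0.5  0.4  0.38] grip 43.3263623714447 0.015654203014804174
turn left to ideal [-0.04 -0.04  0.13]
dot [0.57804918 0.32721601 0.08882457]
```

View pics/s6.png

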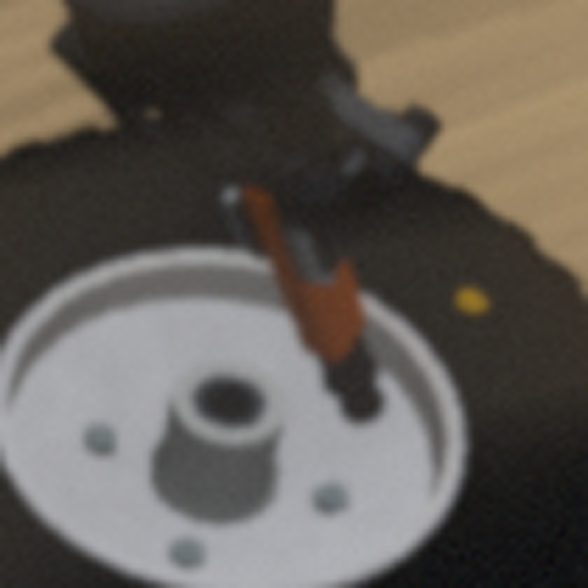

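The chuck (352,385) is seated on the stem with about 4 N axial push and negligible side force. The wheel's hub and dot have not moved. Handing in.

```bash
python3 -c "
from workcell import bot; print(bot.job_done())"
```

```text
the job is handed in; nothing more can be done
None
```

I handed the job in with the gauge still gripped on the valve. The stem is seated in the chuck under a steady push of about 4 N, straight in line with the stem. The wheel did not move, and I saw no sign that anything else was disturbed.

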